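# Show the broad band roll to the desk camera

### The arm

A 7-joint arm with a two-finger parallel gripper is mounted at the origin on the work surface. World frame = base frame: x ahead of the robot, y to its left, z up, the work surface at z = 0. Lengths are in mm, angles in degrees, forces in N, time in s.
With the tool pointing down it reaches from about 400 to 875 mm from the base axis. Payload 6.5 kg.
Tool frame: the origin (TCP) lies at the very end of the fingers, on their centre line; the grasp point (between the pads) lies 19 mm behind it; z points along the fingers, y is the direction in which the jaws open and shut (so a half turn about z gives the same grasp; the last joint's range is limited). The gripper opens to 85 mm and grips with 20 to 120 N. Pads are 22 mm wide; open, the fingers measure 114 mm over their backs; the gripper's body (76 mm by 85 mm) begins 54 mm behind the grasp point. The pads swing forward as they close: fully open they stand 13 mm farther back than shut.
Start: joints at [-74.209, 30.733, -0.252, 88.115, 0.149, 61.152, -4.079], TCP at [217.864, 612.393, 231.29] pointing down, gripper open.
Joint ranges: [-154.64, 154.64], [-21.42, 123.67], [-72.66, 72.17], [13.99, 137.28], [-74.86, 254.86], [10.95, 109.41], [-158.01, 158.01]. Speed limits (degrees/s): [136.94, 136.94, 180, 180, 180, 180, 180].

### API

Orientations are given as [roll, pitch, yaw] about the fixed x, y, z axes, in that order (R = Rz(yaw) Ry(pitch) Rx(roll)).
In Python, from station import manip, vision gives the robot as it stands. The module is installed in compiled form; this text tells all that it offers.
- The arm moves only by the tool move_arm, never from a script. Its argument "series" is text: rows parted by semicolons, each of 6 numbers parted by spaces: the shift along the tool's x, y, z in mm, then the turn, a rotation vector about the tool's x, y, z in degrees. In form: x y z wx wy wz; .... A call has 1 to 12 rows; each row shifts and turns the commanded pose from where the row before left it, along the tool's axes as they then stand; what a row does not reach is not made up. A row lasts 1/12 s, in which the tool goes at most 41.7 mm and 7.16 degrees, less where a joint would pass 70% of its speed; a pose out of reach is approached as far as the arm can. A call with a gripper value outside its range is refused whole. "gripper" is the finger opening in mm, from 0 to 85.4, set as the call begins (left out, the last holds). The fingers move at their own pace and stop on an object; the grip force is fixed at half the most. Time passes only in rows, so rows that do not move let the fingers close. It gives the time, the measured TCP pose, the force and the opening at its end, in the units of the state.
- manip.read_state(): the state, without advancing time (a new reading comes with each control period).
- vision.capture(name): name is "scene" or "side" or "wrist"; returns a dict with "image" (480x640x3 uint8, red, green, blue), "intrinsics" (3x3 intrinsics, pixels), "k1" (the pictures are not rectified: a ray, as slopes to the right and down, at radius r is drawn at 1 + k1 r^2 times it, then the intrinsics apply), "camera_from_world" (4x4, takes a point from world to camera coordinates). Camera axes: x right, y up, looking along -z (the intrinsics and any distortion apply to the point x, -y, -z); pixel columns grow to the right and rows downward; lengths in mm; the calibration is good to about 2 mm. A picture is of the moment at which its call begins. There is no depth.
- manip.finish_job(): hands the job in, once; it reports no verdict.
The state is a dict: "time": time; "joint_pos": joint angles; "joint_velocities": joint speeds; "effort": joint torques, N m; "position": TCP position; "tool_rot": TCP orientation; "ft_force": force on the tool from outside, world axes, zero at the start; "wrist_torque": the same for the moment, N m; "width": finger opening in mm.
Only numpy, scipy, OpenCV 4.12 (cv2) and the standard library are available. Lean on these libraries where they do the work, as an engineer would, in place of code of your own. Each camera call takes 0.05 s, during which the arm holds its last target. There are 200 camera calls.

### The job

Slide the broadest (tallest) of the three rolls of weaving band straight up off its spindle and show its flat underside to the little desk camera: hold it in the air with the underside centred in front of the lens and 15 cm away from it, facing the lens squarely. Finish while still holding it there, still, for the camera; leave the other rolls, the camera and its tilt, and the other things on the table as they are.

Things in the scene. Friction and masses are not known exactly. Their poses are not given: they have to be found in the camera images.
- broad_roll: The roll to show: a stiff wound ring of brown paper band, 54 mm outside diameter, 36 mm tall, hole 24 mm in diameter, about 55 g. Origin at the centre of its underside (in the plane of the lower end face, on the ring's axis); z is the ring's axis and points to its upper face. It starts on one of the stand's three spindles, any of them, resting on the seat.
- broad_roll_top (a point): Centre of the upper end face of the tall roll, 36 mm along its z from the origin.
- narrow_roll_a: A roll of the same band and diameters, but only 18 mm tall, on another spindle. Origin at the centre of its underside. To be left alone.
- narrow_roll_b: A second roll like it, 18 mm tall, on the remaining spindle. Origin at the centre of its underside. To be left alone.
- stand: Fixed wooden band stand: plank 90 mm (x) by 290 mm (y), 12 mm thick, with three upright steel spindles in a row along its y at -95, 0 and +95 mm. Each spindle is 14 mm in diameter and its tip is 82 mm above the table; round its foot is a wooden seat 38 mm in diameter whose top, on which the roll rests, is 32 mm above the table. Origin: centre of the plank's underside, on the table.
- camera: Fixed foot of the desk camera: round black foot 84 mm in diameter, thin stem and a fork, 90 mm tall with 85 mm over the fork. Origin: centre of the underside of the foot, on the table.
- camera_head: White camera head, 36 x 70 x 40 mm, held in the fork by a friction hinge 85 mm above the table, with a round black lens barrel. Origin: on the hinge, at the centre of the head. z is the optical axis, pointing out of the lens: obliquely upward, 27 to 43 degrees from vertical, leaning towards the robot's side of the table; y is the hinge line, level. The tilt differs from case to case and must not be changed.
- lens (a point): Centre of the lens front, 30 mm along the camera head's z from its origin.
- view_point (a point): The point on the optical axis 150 mm in front of the lens (180 mm along the camera head's z from its origin), where the centre of the roll's underside belongs; about 0.23 m above the table.
- bowl: White plastic bowl, 150 mm in diameter, 55 mm tall, a bystander. Origin at the centre of its underside.
- glue: White glue bottle standing upright, 40 mm in diameter, 110 mm tall, a bystander. Origin at the centre of its underside.
- scissors: Scissors lying flat, about 150 mm long, a bystander. Origin near the pivot.
- marker: Dark marker pen lying flat, 130 mm long, 12 mm thick, a bystander. Origin at the centre of its underside.
- disc: Round brown card base, 84 mm in diameter, 6 mm thick, lying flat, a bystander. Origin at the centre of its underside.
Mind the look-alikes: they are no part of the job. Leave any black or yellow look-alike of the broad_roll alone.

How it is judged (in metres and radians):
On the way:
1. the tall roll, held in the fingers, has been slid up clear of its spindle (height (world z) of broad_roll above 0.085 m and contact force between broad_roll and the fingers above 0.5 N and contact force between broad_roll and stand below 0.1 N), for 0.1 s.
At the end, for the whole second after the job is handed in: The tall roll is held still in the fingers (slower than 30 mm/s and 0.2 rad/s), touching neither stand nor camera; the centre of its underside is within 25 mm of the point 150 mm in front of the lens on the optical axis, and the underside faces the lens square to within 0.22 rad (12.6 degrees) (distance between broad_roll and view_point below 0.025 m and angle between the z axis of broad_roll and the z axis of camera_head, either way round below 0.22 rad and z of broad_roll_top in the frame of camera_head above 0.185 m and height (world z) of broad_roll above 0.15 m and contact force between broad_roll and the fingers above 0.5 N and contact force between broad_roll and stand below 0.1 N and contact force between broad_roll and camera below 0.1 N and linear speed of broad_roll below 0.03 m/s and angular speed of broad_roll below 0.2 rad/s); the arm keeps its last pose, push and grip.
It fails at once if a narrow roll was shifted by more than 15 mm (distance of any of narrow_roll_a, narrow_roll_b from where it was at the start of the episode above 0.015 m).
It fails at once if the camera was touched (more than 2 N) or its tilt changed (contact force between camera and anything else above 2 N or distance of view_point from where it was at the start of the episode above 0.008 m).
It fails at once if another thing on the table was shifted by more than 30 mm (distance of any of bowl, glue, scissors, marker, disc from where it was at the start of the episode above 0.03 m).
It also fails if it takes over 32 s, if anything falls off the work surface, if the arm or the gripper's body presses on something with over 40 N, if the wrist force passes 120 N, or if a joint passes its speed limit or range.

## Working session

There is one attempt and no reset: what is moved stays moved. The work goes in short steps, Python scripts to look and compute and a tool call to move; the robot and the scene stay as the last step left them, time stands still between calls to the robot, and variables do not carry over. Pictures are saved under pics/ and viewed, about 8 in all and at most 12, crops included, and the job is handed in when it is done.

Besides the shell and the picture viewer there is one more tool, called after ">>>" by a JSON object that holds its "name" and its "arguments". move_arm: Moves the arm, as the interface text tells. Its arguments: {"type":"object","properties":{"series":{"type":"string"},"gripper":{"type":"number"}},"required":["series"]}

```bash
mkdir -p pics; cat > h.py <<'E'
import numpy as np, cv2
from station import manip, vision
from scipy.spatial.transform import Rotation as R
def cap(n):
    c=vision.capture(n); np.savez('pics/%s.npz'%n,**{k:c[k] for k in c}); return c
def save(n,f): 
    c=cap(n); cv2.imwrite('pics/'+f,c['image'][:,:,::-1]); return c
def ld(n): return dict(np.load('pics/%s.npz'%n))
def proj(c,p):
    q=c['camera_from_world']@np.r_[p,1.]; s=np.array([q[0],-q[1]])/-q[2]; s=s*(1+float(c['k1'])*(s@s))
    K=c['intrinsics']; return np.array([K[0,0]*s[0]+K[0,2],K[1,1]*s[1]+K[1,2]])
def ray(c,uv):
    K=c['intrinsics']; d=np.array([(uv[0]-K[0,2])/K[0,0],(uv[1]-K[1,2])/K[1,1]]); s=d.copy()
    for _ in range(20): s=d/(1+float(c['k1'])*(s@s))
    T=c['camera_from_world']; r=T[:3,:3].T@np.array([s[0],-s[1],-1]); o=-T[:3,:3].T@T[:3,3]; return o,r/np.linalg.norm(r)
def atz(c,uv,z):
    o,r=ray(c,uv); return o+r*(z-o[2])/r[2]
def tri(L):
    A=0;b=0
    for c,uv in L:
        o,r=ray(c,uv);M=np.eye(3)-np.outer(r,r);A=A+M;b=b+M@o
    return np.linalg.solve(A,b)
def crop(c,x0,y0,w,h,k,f): cv2.imwrite('pics/'+f,cv2.resize(c['image'][y0:y0+h,x0:x0+w,::-1],None,fx=k,fy=k,interpolation=cv2.INTER_CUBIC))
E
python3 - <<'E'
from h import *
s=manip.read_state();print(s)
for n in ['scene','side','wrist']:
    c=save(n,n+'0.png'); T=c['camera_from_world'];print(n,(-T[:3,:3].T@T[:3,3]).round(),c['k1'])
E
```

```text
{'time': 0.0, 'joint_pos': array([-74.20919431,  30.77904869,  -0.25608603,  88.17104024,
         0.14886812,  61.1506354 ,  -4.07901892]), 'joint_velocities': array([ 0.00583267, -0.05082536,  0.01110275,  0.04341186, -0.00031372,
        0.11303859, -0.00949495]), 'effort': array([ 4.42439687e-04, -5.83409607e+01,  1.04862660e+00, -2.59092450e+01,
        1.22875575e-02,  9.77595599e-03, -9.36098047e-06]), 'position': array([217.6572266 , 611.80393379, 230.39290991]), 'tool_rot': array([-1.79899809e+02,  6.36286558e-03,  1.60422256e+02]), 'ft_force': array([ 0.10971355, -0.5634844 ,  0.8768625 ]), 'wrist_torque': array([ 0.01415064,  0.01590854, -0.02132227]), 'width': 85.38553486059917}
scene [1234. -134. 1002.] -0.05286296347073346
side [ 463. -786.  603.] -0.0579081985822882
wrist [151. 636. 374.] -0.04539595993812588
```

View pics/scene0.png

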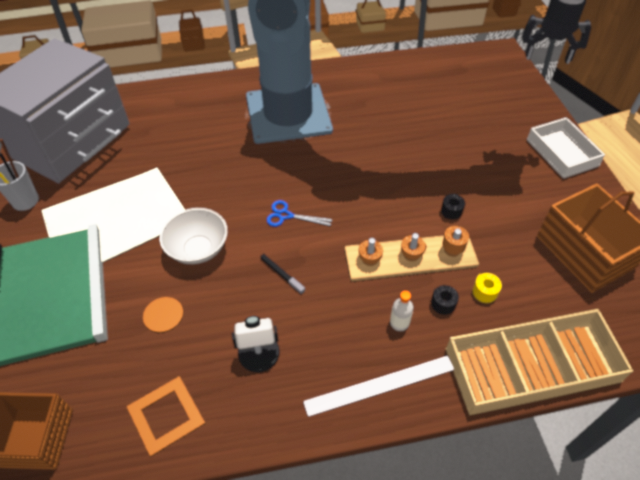

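View pics/side0.png

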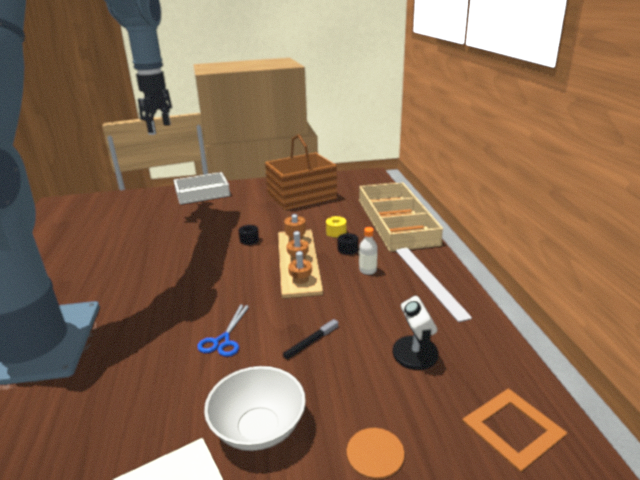

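Scene picture: the candidates are three brown rolls on spindles at (371,254), (413,248) and (456,240). Look-alikes are black at (453,206) and (445,299), and yellow at (487,288). The roll at (456,240) appears tallest, with the least spindle showing, so I'll check it in a close crop that also includes the camera.

```bash
python3 - <<'E'
from h import *
a=ld('scene');b=ld('side')
def cr(c,x,y,w,h,k): return cv2.resize(c['image'][y:y+h,x:x+w,::-1],(w*k,h*k),interpolation=cv2.INTER_CUBIC)
t=np.hstack([cr(a,340,215,140,70,4)[:, :560],cr(b,270,205,60,70,4)])
u=np.hstack([cr(a,220,305,75,75,4),cr(b,380,285,75,85,4)[:300]])
u=cv2.copyMakeBorder(u,0,0,0,t.shape[1]-u.shape[1],0)
cv2.imwrite('pics/comp.png',np.vstack([t,u]))
E
```

```text
(no output)
```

View pics/comp.png

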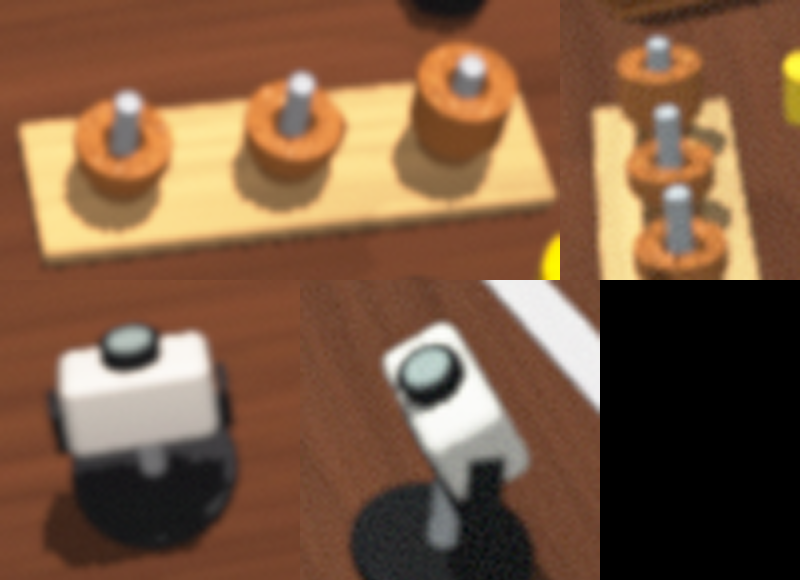

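The crop confirms it: scene (457,231), the farthest in the side view, is twice as tall as the other two. Next I'll fit the stand and camera-head poses and overlay them.

```bash
cat > fit.py <<'E'
from h import *
from scipy.optimize import least_squares
a=ld('scene');b=ld('side')
tips=[[(371.75,240),(299.5,252.5)],[(415.25,235.5),(296.75,232.5)],[(457.5,230.5),(294.5,215.5)]]
for t in tips: print('tip tri',tri([(a,t[0]),(b,t[1])]).round(1),atz(a,t[0],82).round(1),atz(b,t[1],82).round(1))
S=lambda u,v:(220+u/4,305+(v-280)/4); D=lambda u,v:(380+(u-300)/4,285+(v-280)/4)
print('lens tri',tri([(a,S(130,341)),(b,D(430,368))]).round(1))
obs=[(a,S(130,341),(0,0,30),3),(b,D(430,368),(0,0,30),3),
(a,S(60,350),(-18,-35,20),1),(a,S(207,333),(-18,35,20),1),(a,S(70,457),(18,-35,-20),1),(a,S(220,437),(18,35,-20),1),
(b,D(383,355),(-18,35,20),1),(b,D(445,320),(18,35,20),1),(b,D(437,448),(-18,-35,20),1),(b,D(528,462),(18,-35,-20),1),(b,D(463,503),(-18,-35,-20),1)]
def pose(p):
    t,az=p[2:4]; return R.from_euler('zy',[az,-t]).as_matrix(),np.array([p[0],p[1],85])
def res(p):
    M,o=pose(p); return np.concatenate([w*(proj(c,o+M@np.array(q,float))-np.array(uv)) for c,uv,q,w in obs])
f=least_squares(res,[800,-200,.6,0],loss='soft_l1',x_scale=[10,10,.1,.1]); p=f.x
M,o=pose(p)
if __name__=='__main__':
    print(p[:2].round(1),np.degrees(p[2:]).round(2)); print((res(p)/np.array([w for *_,w in obs for _ in (0,1)])).reshape(-1,2).round(1).tolist())
    print('lens',o+30*M[:,2],'view',o+180*M[:,2],'z',M[:,2])
    ims=[]
    for c,x,y in[(a,215,305),(b,375,285)]:
        k=5;im=cv2.resize(c['image'][y:y+80,x:x+80,::-1],None,fx=k,fy=k,interpolation=cv2.INTER_CUBIC)
        P=lambda q:tuple(int(v) for v in (proj(c,q)-[x,y]+.5)*k)
        C=lambda f:np.array([P(q) for q in f])
        th=np.linspace(0,6.283,40)
        L=[C([o*[1,1,0]+[42*np.cos(s),42*np.sin(s),0] for s in th]),C([o+M@[13*np.cos(s),13*np.sin(s),30] for s in th])]
        for z in(-20,20): L.append(C([o+M@np.array([i,j,z]) for i,j in[(18,35),(18,-35),(-18,-35),(-18,35),(18,35)]]))
        for l in L: cv2.polylines(im,[l],False,(0,0,255),1)
        ims.append(im)
    cv2.imwrite('pics/ov.png',np.hstack(ims))
E
python3 fit.py
```

```text
tip tri [553.2 102.5  80. ] [555.5 101.5  82. ] [552.4 100.2  82. ]
tip tri [559.1 197.9  79.4] [562.1 196.3  82. ] [558.1 194.6  82. ]
tip tri [564.6 292.   79.5] [567.  290.5  82. ] [563.9 287.5  82. ]
lens tri [ 714.7 -170.   108.1]
[ 730.7 -170. ] [32.34 -1.63]
[[-0.2, -0.6], [-0.0, -1.1], [-0.3, 0.3], [-0.4, -1.3], [0.4, 1.5], [0.2, 0.5], [-0.3, -1.0], [1.3, -2.8], [-1.8, 0.8], [4.0, 0.3], [2.2, 0.8]]
lens [ 714.61255476 -169.98135166  110.34782535] view [ 634.38043056 -169.98135166  237.08695209] z [-5.34880828e-01 -8.67361738e-19  8.44927512e-01]
```

View pics/ov.png

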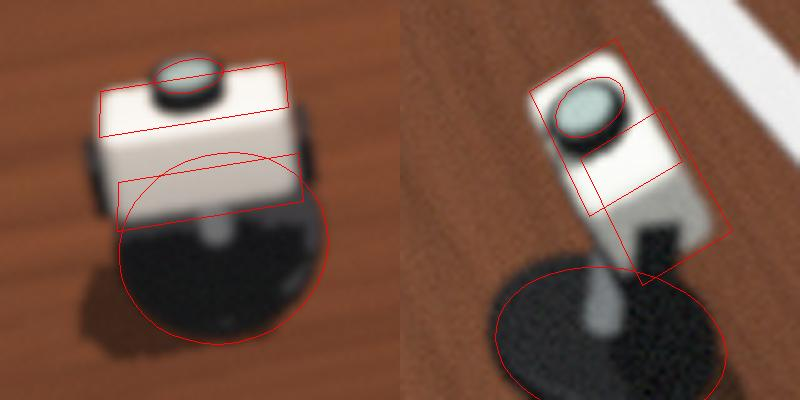

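```bash
python3 - <<'E'
s=open('fit.py').read()
s=s.replace("from_euler('zy'","from_euler('ZY'")
i=s.index('obs=[');j=s.index('def pose')
s=s[:i]+"""S=lambda u,v:(214.5+u/5,304.5+v/5); D=lambda u,v:(374.5+(u-400)/5,284.5+v/5)
obs=[(a,S(187,75),(0,0,30),3),(b,D(585,109),(0,0,30),3),
(a,S(98,90),(-18,-35,20),1),(a,S(286,63),(-18,35,20),1),(a,S(118,222),(18,-35,-20),1),(a,S(302,198),(18,35,-20),1),(a,S(102,145),(18,-35,20),1),(a,S(296,119),(18,35,20),1),
(b,D(527,95),(-18,35,20),1),(b,D(614,46),(18,35,20),1),(b,D(600,213),(-18,-35,20),1),(b,D(680,168),(18,-35,20),1),(b,D(716,228),(18,-35,-20),1)]
foot=[(a,S(118,250),0,1),(a,S(328,250),0,1),(a,S(219,343),1,1),(b,D(488,330),0,-1),(b,D(728,330),0,1)]
th=np.linspace(0,6.283,60)
"""+s[j:]
s=s.replace("""def res(p):""","""def fres(p):
    out=[]
    E={id(c):np.array([proj(c,[p[0]+42*np.cos(t),p[1]+42*np.sin(t),3]) for t in th]) for c in(a,b)}
    for n,(c,uv,ax,_) in enumerate(foot):
        e=E[id(c)][:,ax]; out.append((e.min() if n in(0,3) else e.max())-uv[ax])
    return out
def res(p):
    return np.r_[hres(p),fres(p)]
def hres(p):""").replace("(res(p)/","(hres(p)/").replace("print('lens',","print(np.round(fres(p),1));print('lens',")
open('fit.py','w').write(s)
E
python3 fit.py
```

```text
tip tri [553.2 102.5  80. ] [555.5 101.5  82. ] [552.4 100.2  82. ]
tip tri [559.1 197.9  79.4] [562.1 196.3  82. ] [558.1 194.6  82. ]
tip tri [564.6 292.   79.5] [567.  290.5  82. ] [563.9 287.5  82. ]
lens tri [ 714.7 -170.   108.1]
[ 729.9 -170.4] [32.82 -0.78]
[[0.3, -0.2], [0.5, -0.2], [0.2, 0.0], [-0.8, -0.4], [-0.4, 1.6], [0.1, 0.2], [-0.7, -1.9], [-1.6, -2.8], [-0.0, -0.2], [-0.5, -1.2], [-2.1, 0.9], [0.1, -1.6], [3.3, 0.5]]
[-0.3 -0.3 -0.7  1.3 -0.5]
lens [ 713.66642541 -170.22260289  110.21072824] view [ 632.36909772 -169.11623591  236.26436945] z [-0.54198218  0.00737578  0.84035761]
```

View pics/ov.png

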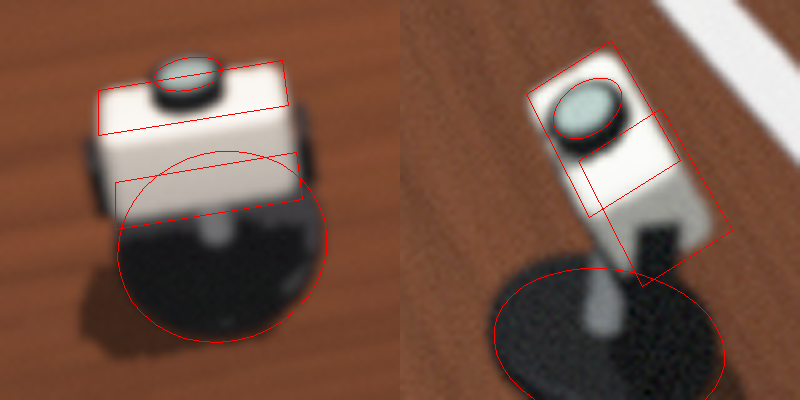

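Scene overlay: the lens and foot edges fit within about 1 px, but the tilt is uncertain by several degrees, so I'll refine it with the wrist camera later. The target roll is near (565,289) and its tip lies in line with the other two at 95 mm spacing. I'll turn the jaws along x and move over it.

>>> {"name": "move_arm", "arguments": {"series": "0 0 0 0 0 7; 0 0 0 0 0 7; 0 0 0 0 0 7; 0 0 0 0 0 7; 0 0 0 0 0 7; 0 0 0 0 0 7; 0 0 0 0 0 7; 0 0 0 0 0 7; 0 0 0 0 0 7; 0 0 0 0 0 7", "gripper": 85}}

```text
time: 0.98
position: [217.7, 612.2, 230.9]
tool_rot: [-180.0, 0.0, 90.1]
ft_force: [-0.3, 0.6, 0.5]
width: 85.0
```

>>> {"name": "move_arm", "arguments": {"series": "-27 29 0 0 0 0; -27 29 0 0 0 0; -27 29 0 0 0 0; -27 29 0 0 0 0; -27 29 0 0 0 0; -27 29 0 0 0 0; -27 29 0 0 0 0; -27 29 0 0 0 0; -27 29 0 0 0 0; -27 29 0 0 0 0; -27 29 0 0 0 0; -27 29 0 0 0 0"}}

```text
time: 1.98
position: [569.2, 289.4, 231.1]
tool_rot: [-180.0, 0.0, 90.4]
ft_force: [0.7, 0.4, 0.1]
width: 84.7
```

>>> {"name": "move_arm", "arguments": {"series": "0 0 0 0 0 0; 0 0 0 0 0 0"}}

```text
time: 2.15
position: [570.1, 287.6, 231.0]
tool_rot: [180.0, 0.1, 90.1]
ft_force: [-0.5, 1.4, 0.1]
width: 85.0
```

```bash
python3 - <<'E'
from h import *
s=manip.read_state();print(s['time'],s['position'],s['tool_rot'],s['joint_pos'].round(1))
c=save('wrist','w1.png')
for p in [(553.5,101,82),(560,195.5,82),(565.5,289,82),(565.5,289,68)]: print(proj(c,np.array(p)).round(1))
E
```

```text
2.15 [570.09022266 287.58431497 231.02987876] [1.79968776e+02 9.23813571e-02 9.00918190e+01] [-45.3  30.7  20.9  91.  -11.9  60.5 -21.1]
[304.8 396.2]
[310.2 316.7]
[315.5 222.8]
[315.7 219.3]
```

View pics/w1.png

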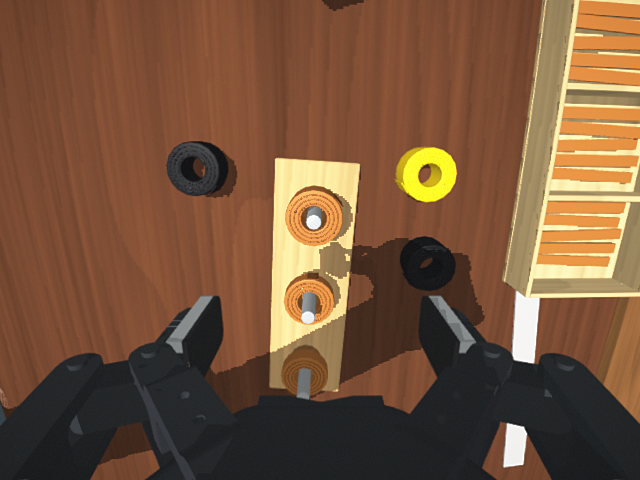

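Wrist picture: the tall roll's tip is at (314,222) against a predicted (315.5,222.8), which puts the spindle at about (564,289.5). The yellow (427,173) and black (196,167) rolls are clear of the fingers. Descending.

>>> {"name": "move_arm", "arguments": {"series": "2 -6 20 0 0 0; 0 0 30 0 0 0; 0 0 30 0 0 0; 0 0 30 0 0 0; 0 0 30 0 0 0; 0 0 20 0 0 0; 0 0 20 0 0 0; 0 0 10 0 0 0; 0 0 9 0 0 0; 0 0 0 0 0 0; 0 0 0 0 0 0"}}

```text
time: 3.12
position: [562.2, 293.6, 32.8]
tool_rot: [180.0, -0.0, 90.5]
ft_force: [0.2, -0.7, 0.3]
width: 85.0
```

>>> {"name": "move_arm", "arguments": {"series": "0 0 0 0 0 0; 0 0 0 0 0 0; 0 0 0 0 0 0; 0 0 0 0 0 0; 0 0 0 0 0 0; 0 0 0 0 0 0; 0 0 0 0 0 0; 0 0 0 0 0 0; 0 0 0 0 0 0; 0 0 0 0 0 0", "gripper": 40}}

```text
time: 3.95
position: [563.0, 293.4, 33.9]
tool_rot: [179.9, -0.1, 90.4]
ft_force: [-1.7, -0.9, 6.4]
width: 53.0
```

>>> {"name": "move_arm", "arguments": {"series": "0 0 -5 0 0 0; 0 0 -10 0 0 0; 0 0 -10 0 0 0; 0 0 -15 0 0 0; 0 0 -15 0 0 0; 0 0 -20 0 0 0; 0 0 -20 0 0 0; 0 0 -25 0 0 0; 0 0 -30 0 0 0; 0 0 -30 0 0 0; 0 0 -20 0 0 0; 0 0 0 0 0 0"}}

```text
time: 4.95
position: [565.0, 293.8, 238.7]
tool_rot: [179.5, -0.3, 90.4]
ft_force: [0.8, -0.1, -0.1]
width: 53.3
```

```bash
python3 - <<'E'
from h import *
s=manip.read_state();print(s['time'],s['position'],s['tool_rot'],s['width'],s['ft_force'])
a=save('wrist','w2.png');b=cap('side');
p=proj(b,s['position']).astype(int);print(p)
x,y=max(p[0]-50,0),max(p[1]-60,0)
im=cv2.resize(b['image'][y:y+120,x:x+100,::-1],(400,480),interpolation=cv2.INTER_CUBIC)
w=cv2.resize(a['image'][:,:,::-1],(400,300)); w=cv2.copyMakeBorder(w,0,180,0,0,0)
cv2.imwrite('pics/g.png',np.hstack([im,w])); print(x,y)
E
```

```text
4.95 [565.03511277 293.84145851 238.66137178] [179.53303532  -0.28044829  90.38978068] 53.34219999637892 [ 0.75145457 -0.07066772 -0.11471485]
[291 155]
241 95
```

View pics/g.png

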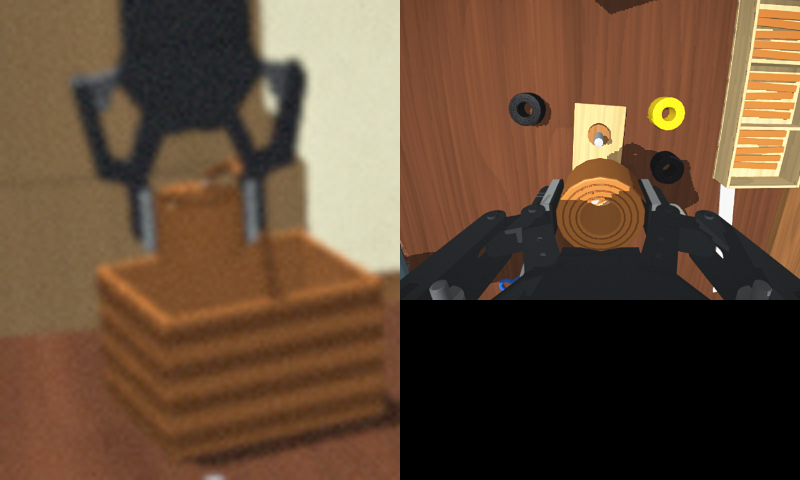

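The roll is held upright between the pads, with the spindle empty and the seat in view, and the neighbouring roll unmoved. Next I'll pass over to look down at the desk camera with the wrist camera and refine its tilt.

>>> {"name": "move_arm", "arguments": {"series": "-20 3 -4 0 0 0; -36 2 -4 0 0 0; -36 2 -4 0 0 0; -36 2 -4 0 0 0; -36 2 -4 0 0 0; -36 2 -4 0 0 0; -36 2 -4 0 0 0; -36 2 -4 0 0 0; -36 2 -4 0 0 0; -36 2 -4 0 0 0"}}

```text
time: 5.88
position: [584.6, -52.5, 271.3]
tool_rot: [-179.9, -0.0, 90.4]
ft_force: [0.8, 0.0, -0.8]
width: 53.6
```

>>> {"name": "move_arm", "arguments": {"series": "-36 2 0 0 0 0; -36 2 0 0 0 0; -36 2 0 0 0 0; -36 2 0 0 0 0; -36 2 0 0 0 0; -30 2 0 0 0 0; -20 0 0 0 0 0; 0 0 0 0 0 0; 0 0 0 0 0 0; 0 0 0 0 0 0"}}

```text
time: 6.72
position: [599.2, -279.3, 271.2]
tool_rot: [-179.9, -0.1, 90.5]
ft_force: [-0.6, -0.1, -0.9]
width: 53.2
```

```bash
python3 - <<'E'
from h import *
s=manip.read_state();print(s['time'],s['position'],s['tool_rot'],s['width'],s['joint_pos'].round(1))
c=save('wrist','w3.png')
print(proj(c,np.array([713.7,-170,110.])),proj(c,np.array([730,-170.,0])))
u,v=proj(c,np.array([725,-170,80.])).astype(int)
x,y=min(u-75,490),v-75; crop(c,x,y,150,150,4,'w3c.png'); print(x,y)
E
```

```text
6.7167 [ 599.20013631 -279.27629134  271.16614918] [-1.79906725e+02 -1.02194550e-01  9.04712025e+01] 53.15156162626668 [  2.6  32.   28.1  85.  -15.8  67.1  33.8]
[456.68254524  97.56340227] [434.08755722 109.86644903]
381 26
```

View pics/w3c.png

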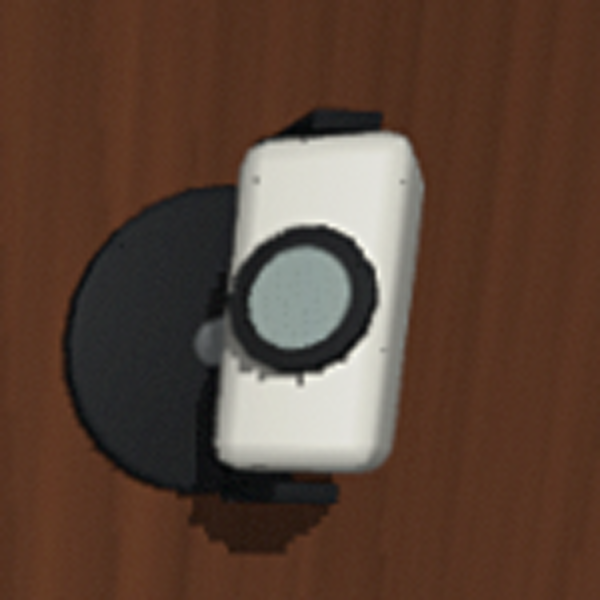

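The wrist close-up is sharp. Lens centre is at crop (299,298), foot edges at left 66, top 185 and bottom 492, and face corners at (243,145), (410,135), (378,468) and (216,466). I'll add these to the fit with small per-view shifts.

```bash
python3 - <<'E'
from h import *
s=open('fit.py').read()
s=s.replace("foot=[","""w=ld('wrist'); W=lambda u,v:(380.5+u/4,25.5+v/4)
obs+=[(w,W(299,298),(0,0,30),5),(w,W(243,144),(-18,35,20),2),(w,W(410,135),(18,35,20),2),(w,W(378,469),(18,-35,20),2),(w,W(216,467),(-18,-35,20),2)]
foot=[""",1).replace("for c in(a,b)}","for c in(a,b,w)}")
s=s.replace("foot=[","foot=[(w,W(66,340),0,-1),(w,W(150,185),1,-1),(w,W(150,492),1,1),").replace("n in(0,3)","n in(0,1,3,6)")
s=s.replace("return np.r_[hres(p),fres(p)]","return np.r_[hres(p),fres(p),p[4:]/.8]")
s=s.replace("w*(proj(c,o+M@np.array(q,float))-","w*(proj(c,o+M@np.array(q,float))+sh(p,c)-")
s=s.replace("e=E[id(c)][:,ax]","e=E[id(c)][:,ax]+sh(p,c)[ax]")
s=s.replace("def fres","def sh(p,c):\n    i=4+2*[id(a),id(b),id(w)].index(id(c)); return p[i:i+2]\ndef fres")
s=s.replace("[800,-200,.6,0]","[800,-200,.6,0]+[0]*6").replace("x_scale=[10,10,.1,.1]","x_scale=[10,10,.1,.1]+[1]*6").replace("np.degrees(p[2:])","np.degrees(p[2:4]),p[4:].round(2),np.degrees(np.sqrt(np.diag(np.linalg.inv(f.jac.T@f.jac)))[2:4])")
s=s.replace("for t in tips","for t in []")
i=s.index("    ims=[]"); s=s[:i]; open('fit2.py','w').write(s)
E
python3 fit2.py; sed -i 's/a=ld/a0=ld/' /dev/null
python3 - <<'E'
s=open('fit2.py').read()
i=s.index("f=least")
g=s.replace("obs+=","obs=").replace("foot=[(w,W(66,340),0,-1),(w,W(150,185),1,-1),(w,W(150,492),1,1),","foot=[(w,W(66,340),0,-1),(w,W(150,185),1,-1),(w,W(150,492),1,1)]#").replace("n in(0,1,3,6)","n in(0,1)")
exec(g)
E
```

```text
lens tri [ 714.7 -170.   108.1]
[ 729.2 -171.9] [33.22596519  0.17238671] [ 0.88  0.46 -0.18 -0.45 -0.13  0.11] [1.39 0.5 ]
[[0.2, 0.0], [0.2, 0.1], [0.1, 0.6], [-1.0, -0.3], [-0.1, 2.1], [0.3, 0.2], [-0.6, -1.4], [-1.6, -2.9], [-0.6, 0.2], [-1.2, -1.1], [-2.0, 1.3], [0.1, -1.5], [3.3, 0.4], [0.0, 0.1], [-0.8, -1.3], [1.5, -3.6], [0.0, 0.1], [-0.7, 0.1]]
[ 0.8  0.6  0.3 -0.2 -0.2 -0.5  1.  -0.7]
lens [ 712.77198576 -171.97028743  110.09548252] view [ 630.5810022  -172.21757749  235.5728951 ] z [-0.54793989 -0.0016486   0.83651608]
lens tri [ 714.7 -170.   108.1]
[ 730.1 -172.1] [35.00157077  0.23388719] [ 0.    0.   -0.    0.   -0.07 -0.21] [1.53 0.48]
[[-0.1, 0.1], [-0.4, -1.0], [1.6, -3.6], [0.2, 0.1], [-0.2, 0.1]]
[1.6 0.5 0.1]
lens [ 712.87292933 -172.21306468  109.57408958] view [ 626.8338122  -172.56428705  232.44453748] z [-0.57359411 -0.00234148  0.81913632]sed: couldn't edit /dev/null: not a regular file
```

>>> {"name": "move_arm", "arguments": {"series": "15 4 0 0 0 0; 24 6 0 0 0 0; 24 6 0 0 0 0; 24 6 0 0 0 0; 24 6 0 0 0 0; 0 0 0 -5 0 0; 0 0 0 -6 0 0; 0 0 0 -6 0 0; 0 0 0 -6 0 0; 0 0 0 -6 0 0; 0 0 0 -5 0 0; 0 0 0 0 0 0"}}

```text
time: 7.77
position: [622.5, -167.5, 270.1]
tool_rot: [146.1, -0.2, 90.4]
ft_force: [-0.5, -1.0, -0.6]
width: 53.1
```

>>> {"name": "move_arm", "arguments": {"series": "0 -4 5 0 0 0; 0 -4 6 0 0 0; 0 -4 6 0 0 0; 0 -4 6 0 0 0; 0 -4 6 0 0 0; 0 0 0 0 0 0; 0 0 0 0 0 0; 0 0 0 0 0 0; 0 0 0 0 0 0"}}

```text
time: 8.52
position: [627.1, -169.2, 237.8]
tool_rot: [146.0, 0.0, 90.5]
ft_force: [1.1, 0.2, 0.8]
width: 53.4
```

```bash
python3 - <<'E'
from h import *
s=manip.read_state();T=R.from_euler('xyz',s['tool_rot'],degrees=True).as_matrix()
z=T[:,2];und=s['position']+2*z-4*T[:,0];print(s['time'],s['position'],s['tool_rot'],s['width'],z,'underside est',und)
ims=[]
for n,q in(('scene',(170,190)),('side',(290,180))):
    c=cap(n);print(n,proj(c,und),proj(c,und-36*z)); cx,cy=proj(c,np.array([680,-170,170.])).astype(int);print(cx-50,cy-70)
    im=cv2.resize(c['image'][cy-70:cy+70,cx-50:cx+50,::-1],(400,560),interpolation=cv2.INTER_CUBIC)
    L=np.array([713,-172,110.]); V=np.array([629,-172.2,234.2])
    P=lambda q:tuple(int(v) for v in (proj(c,q)-[cx-50,cy-70]+.5)*4)
    cv2.line(im,P(L),P(V),(0,0,255),1)
    e1=T[:,0];e2=T[:,1];th=np.linspace(0,6.28,40)
    cv2.polylines(im,[np.array([P(und+27*(np.cos(t)*e1+np.sin(t)*e2)) for t in th])],False,(0,255,0),1)
    ims.append(im)
cv2.imwrite('pics/f.png',np.hstack(ims))
E
```

```text
8.5167 [ 627.14897155 -169.20698223  237.78281843] [1.45959094e+02 7.98436094e-03 9.04724755e+01] 53.4069279445163 [ 0.55976657  0.0045006  -0.82863812] underside est [ 628.30148934 -173.19784498  236.12609961]
scene [237.21369341 242.82500311] [233.79155821 223.53625583]
196 216
side [365.73983194 248.89002172] [353.25519941 233.33785646]
344 209
```

View pics/f.png

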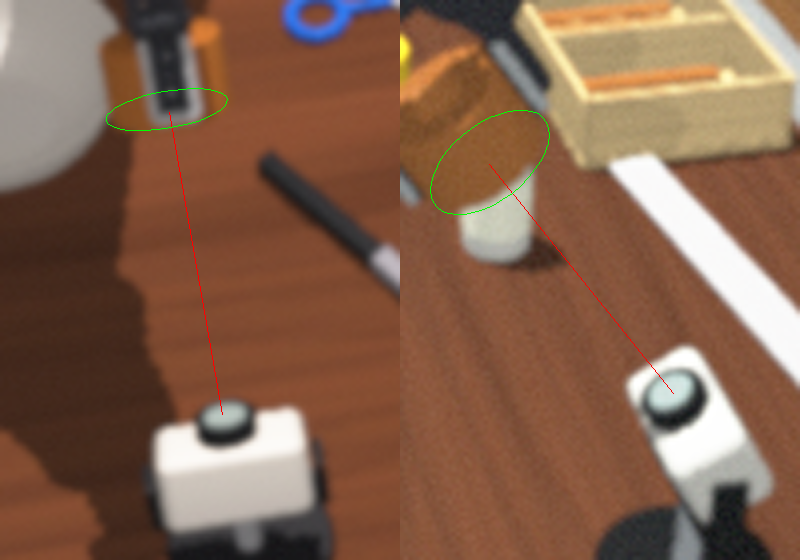

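The final overlay agrees. In the scene view the underside is near crop (165,110), and in the side view near (487,160). Both sit on the fitted optical axis, about 3 mm from the target. The arm is still and the grip is firm, so I'm handing in.

```bash
python3 - <<'E'
from h import *
s=manip.read_state();print(s['time'],s['joint_velocities'].round(2),s['width']);print(manip.finish_job())
E
```

```text
8.6167 [ 0.48 -0.03 -0.23  0.47 -0.23 -0.16  0.34] 53.15003564704808
the job is handed in; nothing more can be done
None
```

I slid the tall roll straight up off the spindle at about (564, 290) mm. It is now held in front of the desk camera, and I handed the job in at 8.6 s; the hand-in gives no verdict.

**Last checks:**
- **Position:** the underside centre is estimated at (628, -173, 236) mm, about 2 mm from my fitted view point of (629, -172, 234) mm. The picture overlay suggests it may be up to about 4 mm off.
- **Angle:** the tool is tilted 34°. The camera fit using all views gave 33.2° and the wrist view alone gave 35.0°, so the angle error should be about 1–2°. That also moves the view point by up to about 6 mm.
- **Stillness and grip:** the arm was still, with joint speeds below 0.5 °/s, and the gripper opening was steady at 53 mm. I saw no unexpected forces.

**Disagreements:**
- One head-corner reading in the wrist view was about 3.6 pixels off the fit, probably because of the rounded edge.
- The tool sat about 4 mm off-centre on the roll when it gripped, and I allowed for that in the final position.

I touched nothing else that I could see, but I did not check the bystanders' positions one by one.

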